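Find the hole of a price-flag foot by feel and hold it hole-up

TASK

The square wooden foot of a price flag lies on its side on the worktop; only one of its two ends has the blind hole for the flag's stick. Pick it up, stand it upright in the gripper and lower its bottom end straight onto the upright steel peg until it stops, to feel whether the hole is at that end (it then slips down over the peg); if it is, turn the foot over. Finish still holding the foot in the gripper, upright with its hole facing up, clear of the peg and at least a hand's breadth (10 cm) above the worktop, ready for the stick, and leave the other things where they stand.

Things in the scene. Friction and masses are not known exactly. Their poses are not given: they have to be found in the camera images.
- flag_foot: plain light-wood block 72 mm long and 40 x 40 mm square, about 0.07 to 0.14 kg, lying on one long side. Origin at its centre (20 mm above the worktop at the start); x runs along its length, y and z across it. One end (at x = +36 mm or x = -36 mm, not told which: feel or look) has a central round blind hole 18 mm wide and 40 mm deep with a small chamfer; the other end is closed and flat
- peg_stand: steel peg stand that does not move: dark round foot 84 mm wide and 15 mm high with an upright steel peg 9 mm thick and 60 mm long in its middle. Origin under its centre on the worktop, z up. (Not moved either: the bread shelf over the back of the worktop, from about 0.75 m ahead of the robot: keep the wrist on the near side or sideways when tilting)
- peg_tip (a point): centre of the peg's top, 75 mm above the worktop. With the foot's hole over the peg the foot slides down until the peg meets the hole's bottom, its lower end then 40 mm below this point; a closed end stops on it
- tape_roll: bystander: roll of tape lying flat, 100 mm wide, 25 mm high; origin under its centre
- timer: bystander: round kitchen timer with a red top, 66 mm wide, 45 mm high; origin under its centre
- nut_butter: bystander: jar, 68 mm wide, 90 mm high; origin under its centre
- cocoa_shaker: bystander: shaker jar, 44 mm wide, 109 mm high; origin under its centre
- cookie_3: bystander: cookie lying flat on the worktop between the wooden foot and the peg stand, 85 mm wide, 19 mm high; origin under its centre
- shot_glass: bystander: small clear glass, 48 mm wide, 60 mm high; origin under its centre

How it is judged:
By the outcome, as a careful person would: the job done as asked, in the order asked, and still so for the second after the job is handed in, while the arm keeps its last pose, push and grip.
It also fails if it takes over 64 s, if anything falls off the work surface, if the arm or the gripper's body presses on something with over 40 N, if the wrist force passes 120 N, or if a joint passes its speed limit or range.

ROBOT

A 7-joint arm with a two-finger parallel gripper is mounted at the origin on a cart in front of the work surface, level with it; the furniture and walls round the work are solid. World frame = base frame: x ahead of the robot, y to its left, z up, the work surface at z = 0. Lengths are in m, angles in rad, forces in N, time in s.
With the tool pointing down it reaches from about 0.4 to 0.85 m from the base axis. Payload 4.5 kg.
Tool frame: the origin (TCP) lies on the centre line of the jaws, within the pads' length; the fingertips stand 11 mm ahead of it and the grasp point (between the pads) lies 8 mm behind it; z points along the fingers, y is the line along which they close (so a half turn about z gives the same grasp; the last joint's range is limited). The gripper opens to 88 mm and grips with 3 to 60 N. Pads are 18 mm wide; open, the fingers measure 123 mm over their backs; the gripper's body (75 mm by 187 mm) begins 45 mm behind the grasp point.
Start: joints at [1.234, 0.689, -0.195, 1.565, 0.157, 0.902, -0.215], TCP at [0.227, -0.583, 0.25] pointing down, gripper open.
Joint ranges: [-3.01, 3.01], [-0.46, 2.08], [-1.47, 1.51], [0.13, 2.56], [-1, 4.14], [0.04, 2.09], [-2.66, 2.66]. Speed limits (rad/s): [2.57, 2.57, 3.14, 3.14, 3.14, 3.14, 3.14].

INTERFACE

Orientations are given as a unit quaternion [x, y, z, w].
In Python, from plant import * gives the robot as it stands. The module is installed in compiled form; this text tells all that it offers.
- The arm moves only by the tool send_rows, never from a script. Its argument "motion" is a list of rows, each an object of numbers: "x", "y", "z": the shift along the tool's x, y, z in cm; "rx", "ry", "rz": the turn, a rotation vector about the tool's x, y, z in rad; "jaw": the finger opening in cm, from 0 to 8.81. In form: [{"x": .., "y": .., "z": .., "rx": .., "ry": .., "rz": .., "jaw": ..}, ...]. A call has exactly 5 rows; each row shifts and turns the commanded pose from where the row before left it, along the tool's axes as they then stand; what a row does not reach is not made up. A row lasts 1/10 s, in which the tool goes at most 50 mm and 8.59 degrees, less where a joint would pass 70% of its speed; a pose out of reach is approached as far as the arm can. A call is refused whole if a number of a shift passes 5 or a number of a turn 0.15, either way. A call with a gripper value outside its range is refused whole. The fingers move at their own pace and stop on an object; "grip_force" is the grip in N (left out, the last holds). Time passes only in rows, so rows that do not move let the fingers close, or fill a call up. It gives the time, the measured TCP pose, the force, the opening and the grip force at its end, in the units of the state.
- get_state(): the state, without advancing time (a new reading comes with each control period).
- snapshot(name): name is "scene" or "top" or "wrist"; returns a dict with "img" (480x640x3 uint8, red, green, blue), "vertical_fov" (degrees; the focal length in pixels is half the picture's height over the tangent of half this angle, whatever the lens; pixels are square), "cx", "cy" (the principal point, pixels), "D" ([k1, k2, p1, p2, k3] as OpenCV has them; the pictures are not rectified), "extrinsics" (4x4, takes a point from camera to world coordinates). Camera axes: x right, y up, looking along -z (the intrinsics and any distortion apply to the point x, -y, -z); pixel columns grow to the right and rows downward; lengths in m; the calibration is good to about 2 mm. A picture is of the moment at which its call begins. There is no depth.
- finish_job(): hands the job in; it is judged then, once.
The state is a dict: "clock": time; "q": joint angles; "qd": joint speeds; "joint_torque": joint torques, N m; "tool_pos": TCP position; "eef_rot": TCP orientation; "contact_force": force on the tool from outside, world axes, zero at the start; "moment": the same for the moment, N m; "opening": opening from 0.0 (shut) to 1.0 (fully open); "finger_force": force on a finger pad.
Only numpy, scipy, OpenCV 4.12 (cv2) and the standard library are available. Lean on these libraries where they do the work, as an engineer would, in place of code of your own. Each camera call takes 0.05 s, during which the arm holds its last target. There are 200 camera calls.

## Working session

There is one attempt and no reset: what is moved stays moved. The work goes in short steps, Python scripts to look and compute and a tool call to move; the robot and the scene stay as the last step left them, time stands still between calls to the robot, and variables do not carry over. Pictures are saved under pics/ and viewed, at most 10 in all, crops included, and the job is handed in when it is done.

Besides the shell and the picture viewer there is one more tool, called after ">>>" as a command line: name --argument value ..., lists and objects as JSON in quotes. send_rows: Moves the arm, as the interface text tells. Its arguments: {"type":"object","properties":{"motion":{"type":"array"},"grip_force":{"type":"number"}},"required":["motion"]}

```bash
mkdir -p pics
cat > h.py <<'E'
from plant import *
import numpy as np, cv2
from scipy.spatial.transform import Rotation as R
def cam(s):
    f=240/np.tan(np.radians(s["vertical_fov"])/2)
    return np.array([[f,0,s["cx"]],[0,f,s["cy"]],[0,0,1]]),np.array(s["D"],float),np.array(s["extrinsics"])
def px2w(s,uv,z):
    K,D,E=cam(s)
    p=cv2.undistortPoints(np.array(uv,float).reshape(-1,1,2),K,D).reshape(-1,2)
    d=np.c_[p[:,0],-p[:,1],-np.ones(len(p))]@E[:3,:3].T
    o=E[:3,3]; return o+d*((np.array(z)-o[2])/d[:,2])[:,None]
def w2px(s,P):
    K,D,E=cam(s)
    c=(np.array(P,float).reshape(-1,3)-E[:3,3])@E[:3,:3]; c=c*[1,-1,-1]
    return cv2.projectPoints(c,np.zeros(3),np.zeros(3),K,D)[0].reshape(-1,2)
def save(s,n): cv2.imwrite("pics/"+n,s["img"][:,:,::-1])
E
cat > a.py <<'E'
from h import *
import pickle
d={}
for n in("top","scene"):
    s=snapshot(n); d[n]=s; save(s,n+"0.png"); print(n,s["vertical_fov"],np.round(s["extrinsics"],3).tolist())
pickle.dump(d,open("s0.pkl","wb"))
st=get_state(); print(st)
E
python3 a.py
```

```text
top 43.49610788566585 [[-0.019, 0.996, -0.085, 0.443], [-1.0, -0.018, 0.014, 0.181], [0.013, 0.085, 0.996, 1.253], [0.0, 0.0, 0.0, 1.0]]
scene 50.5663173039868 [[-0.758, 0.458, -0.463, 0.139], [-0.652, -0.535, 0.537, 0.649], [-0.002, 0.71, 0.705, 0.733], [0.0, 0.0, 0.0, 1.0]]
{'clock': 0.1, 'q': array([ 1.23382239,  0.68989529, -0.19453615,  1.56622492,  0.15729176,
        0.9025224 , -0.2151174 ]), 'qd': array([-0.00084502, -0.0028922 ,  0.00221547, -0.00012988,  0.00169222,
       -0.00024045,  0.00204687]), 'joint_torque': array([-2.26074160e-03, -5.28500390e+01, -1.27116300e+00, -1.53835487e+01,
       -5.25400427e-02,  2.01618386e-03,  5.18421257e-05]), 'tool_pos': array([ 0.22623028, -0.58202805,  0.24899767]), 'eef_rot': array([ 9.82858727e-01,  1.84358443e-01, -2.05558463e-04, -8.03605728e-04]), 'contact_force': array([ 0.68283093, -0.31459889, -0.96987244]), 'moment': array([-0.0445464 , -0.01357121,  0.01865623]), 'finger_force': 0.0, 'opening': 1.0009377294312254}
```

View pics/top0.png

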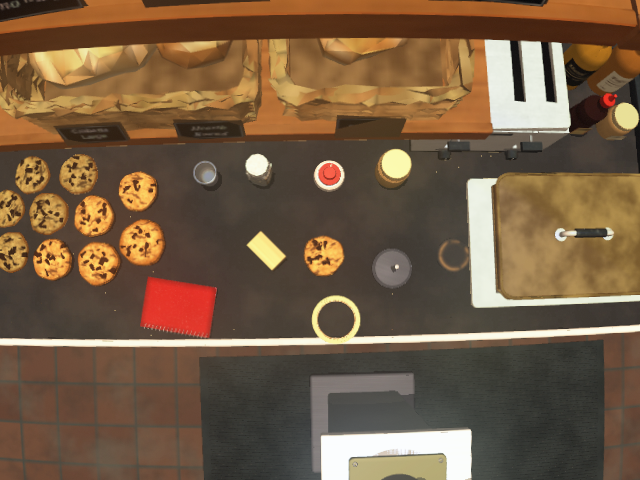

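View pics/scene0.png

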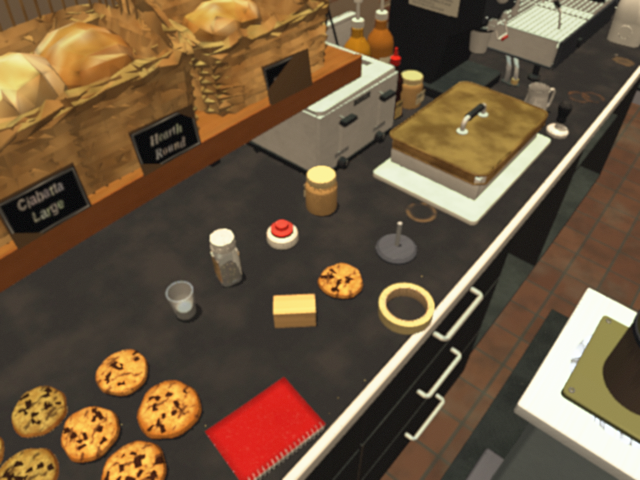

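The top view shows the foot at about (266,251), the cookie at (324,256), the peg tip at (396,267) and the tape at (336,319). The scene view shows the foot at (294,310) and the peg tip at (399,224). I'll enlarge both.

Run:
```python
from h import *
import pickle
d=pickle.load(open("s0.pkl","rb"))
t=d["top"]["img"]; s=d["scene"]["img"]
a=cv2.resize(t[220:290,236:306],(400,400),interpolation=3)
b=cv2.resize(t[232:302,360:430],(400,400),interpolation=3)
cv2.imwrite("pics/c1.png",np.hstack([a,b])[:,:,::-1])
for n,uv,z in [("foot",(266,251),.04),("cookie",(324,256),.019),("peg",(396,267),.075),("base",(392,268),.015),("tape",(336,319),.025),("timer",(329,175),.045),("nb",(394,163),.09),("shaker",(257,162),.109),("glass",(205,170),.06)]:
    print(n,px2w(d["top"],[uv],z).round(3))
hsv=cv2.cvtColor(t,cv2.COLOR_RGB2HSV); 
m=((t[:,:,0]>150)&(t[:,:,1]>120)).astype(np.uint8); m[:, :240]=0;m[:,295:]=0;m[:225]=0;m[275:]=0
ys,xs=np.nonzero(m); print(m.sum()); r=cv2.minAreaRect(np.c_[xs,ys].astype(np.float32)); bp=cv2.boxPoints(r); print(r,bp)
print(px2w(d["top"],bp,.04).round(4))
```

```text
foot [[0.533 0.263 0.04 ]]
cookie [[0.522 0.145 0.019]]
peg [[0.494 0.005 0.075]]
base [[0.494 0.005 0.015]]
tape [[0.392 0.124 0.025]]
timer [[0.685 0.132 0.045]]
nb [[0.699 0.005 0.09 ]]
shaker [[0.701 0.274 0.109]]
glass [[0.698 0.384 0.06 ]]
738
((266.0000305175781, 250.00001525878906), (35.35533905029297, 19.79899024963379), 45.0) [[246.50003 244.5    ]
 [260.50003 230.50002]
 [285.50003 255.50003]
 [271.50003 269.5    ]]
[[0.5465 0.3023 0.04  ]
 [0.5745 0.2736 0.04  ]
 [0.5228 0.2236 0.04  ]
 [0.495  0.2523 0.04  ]]
```

View pics/c1.png

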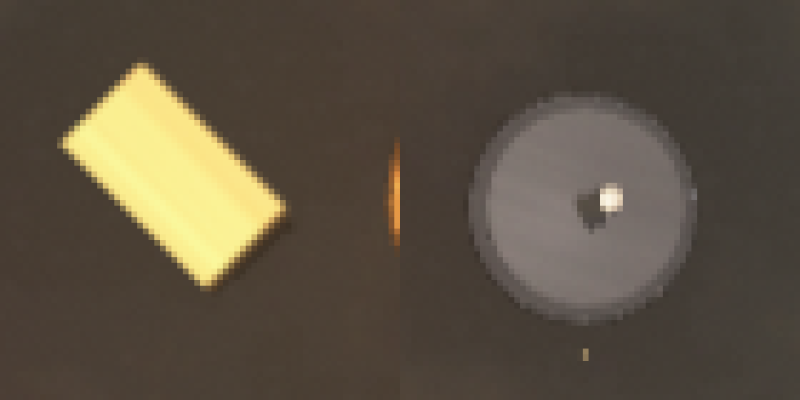

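```bash
cat > fk.py <<'E'
import numpy as np
from scipy.spatial.transform import Rotation as R
def rx(a,al):
    c,s=np.cos(al),np.sin(al); T=np.eye(4); T[1:3,1:3]=[[c,-s],[s,c]]; T[0,3]=a; return T
def rz(t,d):
    c,s=np.cos(t),np.sin(t); T=np.eye(4); T[:2,:2]=[[c,-s],[s,c]]; T[2,3]=d; return T
h=np.pi/2
# xArm7 modified DH: alpha,a,d
DH=[(0,0,.267),(-h,0,0),(h,0,.293),(h,.0525,0),(h,.0775,.3425),(h,0,0),(-h,.076,.097)]
def fk(q,tool=0.):
    T=np.eye(4)
    for (al,a,d),t in zip(DH,q): T=T@rx(a,al)@rz(t,d)
    T[:3,3]+=T[:3,2]*tool; return T
E
python3 - <<'E'
from h import *; from fk import *
st=get_state(); T=fk(st["q"]); print(T.round(4)); print(R.from_quat(st["eef_rot"]).as_matrix().round(4)); print(st["tool_pos"],st["tool_pos"]-T[:3,3])
E
```

```text
[[ 0.3634  0.9316 -0.005   0.2903]
 [ 0.9316 -0.3635 -0.0095  0.541 ]
 [-0.0107 -0.0012 -0.9999  0.2069]
 [ 0.      0.      0.      1.    ]]
[[ 9.320e-01  3.624e-01 -7.000e-04]
 [ 3.624e-01 -9.320e-01  1.500e-03]
 [-1.000e-04 -1.700e-03 -1.000e+00]]
[ 0.22623028 -0.58202805  0.24899767] [-0.06407009 -1.12307188  0.04211711]
```

```bash
cat > sg.py <<'E'
from h import *
import itertools
st=get_state(); q=st["q"]; Rm=R.from_quat(st["eef_rot"]).as_matrix()
res=[]
for s in itertools.product([1,-1],repeat=5):  # s3 s4 s5 s6, order; s2=+
    s3,s4,s5,s6,_=s
    if _<0: continue
    for fl in (0,1):
        M=R.from_euler('ZYZYZYZ',[0,q[1],s3*q[2],s4*q[3],s5*q[4],s6*q[5],0]) if not fl else R.from_euler('ZYZYZYZ',[0,q[1],s3*q[2],s4*q[3],s5*q[4],s6*q[5],0])*R.from_euler('X',np.pi)
        z=M.as_matrix()[:,2]
        res.append((abs(z[2]-Rm[2,2]),fl,s[:4],z.round(4)))
res.sort(key=lambda r:r[0])
for r in res[:6]: print(r)
E
python3 sg.py
```

```text
Traceback (most recent call last):
  File "sg.py", line 9, in <module>
    M=R.from_euler('ZYZYZYZ',[0,q[1],s3*q[2],s4*q[3],s5*q[4],s6*q[5],0]) if not fl else R.from_euler('ZYZYZYZ',[0,q[1],s3*q[2],s4*q[3],s5*q[4],s6*q[5],0])*R.from_euler('X',np.pi)
      ~~~~~~~~~~~~^^^^^^^^^^^^^^^^^^^^^^^^^^^^^^^^^^^^^^^^^^^^^^^^^^^^^^
  File "scipy/spatial/transform/_rotation.pyx", line 1413, in scipy.spatial.transform._rotation.Rotation.from_euler
ValueError: Expected axis specification to be a non-empty string of upto 3 characters, got ZYZYZYZ
```

>>> send_rows --motion '[{"x":0,"y":0,"z":-1,"jaw":8.8},{"x":5},{"x":5},{"x":5},{"x":5}]'

```text
schema error: expected keys x, y, z, rx, ry, rz, jaw
```

```bash
python3 -c "
from h import *
s=get_state();print(s['q'].tolist(),s['tool_pos'].tolist(),s['eef_rot'].tolist())"
```

```text
[1.2338223899897909, 0.6898952931437828, -0.19453614778344888, 1.5662249224598552, 0.15729176304743678, 0.9025224047019001, -0.21511740359422724] [0.22623028220634678, -0.5820280502426568, 0.24899766881491311] [0.9828587266932252, 0.18435844251491018, -0.00020555846285192606, -0.000803605728486985]
```

>>> send_rows --motion '[{"x":2,"y":-2,"z":-0.5,"rx":0,"ry":0,"rz":0,"jaw":8.8},{"x":3,"y":-3.4,"z":0,"rx":0,"ry":0,"rz":0,"jaw":8.8},{"x":3,"y":-3.4,"z":0,"rx":0,"ry":0,"rz":0,"jaw":8.8},{"x":3,"y":-3.4,"z":0,"rx":0,"ry":0,"rz":0,"jaw":8.8},{"x":3,"y":-3.4,"z":0,"rx":0,"ry":0,"rz":0,"jaw":8.8}]'

```text
clock: 0.6
tool_pos: [0.3007, -0.3845, 0.2546]
eef_rot: [0.983, 0.184, 0.0, -0.0]
contact_force: [0.8, -0.8, 0.1]
opening: 0.995
finger_force: 0.0
```

```bash
cat > sg.py <<'E'
from h import *
import itertools
D=[([1.2338223899897909, 0.6898952931437828, -0.19453614778344888, 1.5662249224598552, 0.15729176304743678, 0.9025224047019001, -0.21511740359422724],[0.9828587266932252, 0.18435844251491018, -0.00020555846285192606, -0.000803605728486985])]
s=get_state(); D.append((s['q'],s['eef_rot'])); print(s['q'],s['tool_pos'],s['eef_rot'],s['clock'])
e=lambda a,v:R.from_euler(a,v)
res=[]
for s3,s4,s5,s6 in itertools.product([1,-1],repeat=4):
    er=[]
    for q,r in D:
        M=e('z',0)*e('y',q[1])*e('z',s3*q[2])*e('y',s4*q[3])*e('z',s5*q[4])*e('y',s6*q[5])
        er.append(M.as_matrix()[2,2]-R.from_quat(r).as_matrix()[2,2]); er.append(M.as_matrix()[2,2]+R.from_quat(r).as_matrix()[2,2])
    res.append((min(abs(er[0])+abs(er[2]),abs(er[1])+abs(er[3])),(s3,s4,s5,s6),np.round(er,4)))
res.sort(key=lambda r:r[0])
for r in res[:6]: print(r)
E
python3 sg.py
```

```text
[ 0.93669934  0.50773819 -0.18908355  1.96222762  0.14454849  0.68464741
 -0.54158909] [ 0.30069628 -0.38453493  0.25455871] [ 9.82888927e-01  1.84199121e-01  3.75054239e-05 -2.00713145e-04] 0.6
(np.float64(1.1102230246251565e-16), (1, 1, 1, 1), array([ 0., -2.,  0., -2.]))
(np.float64(1.1102230246251565e-16), (-1, 1, -1, 1), array([ 0., -2.,  0., -2.]))
(np.float64(0.04690332034248401), (1, 1, -1, 1), array([ 0.0303, -1.9697,  0.0166, -1.9834]))
(np.float64(0.04690332034248401), (-1, 1, 1, 1), array([ 0.0303, -1.9697,  0.0166, -1.9834]))
(np.float64(0.2885354017628303), (1, -1, -1, 1), array([ 1.9999e+00, -1.0000e-04,  1.7115e+00, -2.8850e-01]))
(np.float64(0.2885354017628303), (-1, -1, 1, 1), array([ 1.9999e+00, -1.0000e-04,  1.7115e+00, -2.8850e-01]))
```

```bash
cat > fit.py <<'E'
from h import *
import itertools
D=[([1.2338223899897909, 0.6898952931437828, -0.19453614778344888, 1.5662249224598552, 0.15729176304743678, 0.9025224047019001, -0.21511740359422724],[0.22623028220634678, -0.5820280502426568, 0.24899766881491311],[0.9828587266932252, 0.18435844251491018, -0.00020555846285192606, -0.000803605728486985])]
s=get_state(); D.append((s['q'],s['tool_pos'],s['eef_rot']))
e=lambda a,v:R.from_euler(a,v)
for sg in (1,-1):
  A=[];B=[]; 
  for q,p,r in D:
    W=e('y',q[1])*e('z',sg*q[2])*e('y',q[3])*e('z',sg*q[4])*e('y',q[5])*e('z',sg*q[6])
    Q=R.from_quat(r); 
    # Q = Rz(sg q1+c1) W Rz(c7) : solve yaw ambiguity for c7 multiples
    for c7 in np.arange(4)*np.pi/2:
        X=Q*(W*e('z',c7)).inv(); rv=X.as_rotvec(); print(sg,round(c7,2),rv.round(3), 'c1',round((rv[2]-sg*q[0]+np.pi)%(2*np.pi)-np.pi,3))
for sg in (-1,):
  for c1 in (0,):
    A=[];B=[]
    for q,p,r in D:
      R1=e('z',sg*q[0]+c1)*e('y',q[1])*e('z',sg*q[2]); R2=R1*e('y',q[3])*e('z',sg*q[4]); R3=R2*e('y',q[5])
      A.append(np.c_[[0,0,1],R1.as_matrix()[:,2],R2.as_matrix()[:,2],R3.as_matrix()[:,2]]);B.append(p)
    x,res,_,_=np.linalg.lstsq(np.vstack(A),np.hstack(B),rcond=None); print(c1,x,res, np.vstack(A)@x-np.hstack(B))
E
python3 fit.py
```

```text
1 0.0 [-3.000e-03  2.000e-03 -2.737e+00] c1 2.312
1 1.57 [-0.     0.    -1.166] c1 -2.4
1 3.14 [ 0.002 -0.001  0.405] c1 -0.829
1 4.71 [ 0.003 -0.002  1.975] c1 0.742
1 0.0 [-0.     0.    -3.035] c1 2.312
1 1.57 [ 0.    -0.    -1.464] c1 -2.401
1 3.14 [ 0.001 -0.     0.107] c1 -0.83
1 4.71 [ 1.000e-03 -0.000e+00  1.678e+00] c1 0.741
-1 0.0 [-3.000e-03  2.000e-03 -2.805e+00] c1 -1.571
-1 1.57 [-0.     0.    -1.234] c1 0.0
-1 3.14 [ 0.002 -0.001  0.337] c1 1.571
-1 4.71 [ 0.003 -0.002  1.908] c1 3.142
-1 0.0 [-0.000e+00  1.000e-03 -2.507e+00] c1 -1.571
-1 1.57 [-0.    -0.    -0.937] c1 0.0
-1 3.14 [ 0.    -0.001  0.634] c1 1.571
-1 4.71 [ 0.000e+00 -1.000e-03  2.205e+00] c1 3.142
0 [-4.10961654  0.75012713  0.18791161 -3.87549422] [0.00151764] [ 0.0158157   0.00291576 -0.02122061  0.00935312  0.01645894  0.02122061]
```

>>> send_rows --motion '[{"x":3.2,"y":-3.7,"z":0,"rx":0,"ry":0,"rz":0,"jaw":8.8},{"x":3.2,"y":-3.7,"z":0,"rx":0,"ry":0,"rz":0,"jaw":8.8},{"x":3.2,"y":-3.7,"z":0,"rx":0,"ry":0,"rz":0,"jaw":8.8},{"x":3.2,"y":-3.7,"z":0,"rx":0,"ry":0,"rz":0,"jaw":8.8},{"x":3.2,"y":-3.7,"z":0,"rx":0,"ry":0,"rz":0,"jaw":8.8}]'

```text
clock: 1.1
tool_pos: [0.3828, -0.1541, 0.2547]
eef_rot: [0.983, 0.184, 0.0, 0.0]
contact_force: [1.7, -2.2, 0.6]
opening: 0.999
finger_force: 0.0
```

```bash
cat > log.py <<'E'
from h import *
import json
s=get_state(); json.dump([s[k].tolist() for k in('q','tool_pos','eef_rot')],open('log.jsonl','a')); open('log.jsonl','a').write('\n')
np.set_printoptions(suppress=True,precision=4)
print(s['clock'],s['q'],s['tool_pos'],'\n',R.from_quat(s['eef_rot']).as_matrix(),s['contact_force'],s['opening'],s['finger_force'])
E
python3 log.py
```

```text
1.1 [ 0.3869  0.4177 -0.1663  2.1626  0.1248  0.5699 -1.0708] [ 0.3828 -0.1541  0.2547] 
 [[ 0.9322  0.3621  0.    ]
 [ 0.3621 -0.9322 -0.    ]
 [ 0.      0.     -1.    ]] [ 1.6793 -2.2147  0.6002] 0.9992070169298656 0.0
```

>>> send_rows --motion '[{"x":2.7,"y":-3.7,"z":0,"rx":0,"ry":0,"rz":-0.08,"jaw":8.8},{"x":3,"y":-3.7,"z":0,"rx":0,"ry":0,"rz":-0.08,"jaw":8.8},{"x":3.3,"y":-3.5,"z":0,"rx":0,"ry":0,"rz":-0.08,"jaw":8.8},{"x":3.6,"y":-3.2,"z":0,"rx":0,"ry":0,"rz":-0.08,"jaw":8.8},{"x":3.9,"y":-2.8,"z":0,"rx":0,"ry":0,"rz":-0.08,"jaw":8.8}]'

```text
clock: 1.6
tool_pos: [0.4391, 0.0768, 0.2546]
eef_rot: [0.926, 0.378, -0.0, 0.0]
contact_force: [0.2, 0.4, 0.4]
opening: 1.002
finger_force: 0.0
```

```bash
python3 log.py
```

```text
1.6 [-0.1007  0.4612 -0.2592  2.0732  0.1953  0.6302 -1.2889] [0.4391 0.0768 0.2546] 
 [[ 0.7149  0.6992 -0.0003]
 [ 0.6992 -0.7149 -0.0004]
 [-0.0005  0.     -1.    ]] [0.2363 0.385  0.4432] 1.001673576195016 0.0
```

>>> send_rows --motion '[{"x":4,"y":-1.5,"z":0,"rx":0,"ry":0,"rz":0,"jaw":8.8},{"x":4,"y":-1.5,"z":0,"rx":0,"ry":0.1,"rz":0,"jaw":8.8},{"x":4,"y":-1.5,"z":0,"rx":0,"ry":0.1,"rz":0,"jaw":8.8},{"x":3,"y":-1.5,"z":0,"rx":0,"ry":0.1,"rz":0,"jaw":8.8},{"x":0,"y":0,"z":0,"rx":0,"ry":0,"rz":0,"jaw":8.8}]'

```text
clock: 2.1
tool_pos: [0.5035, 0.2247, 0.2648]
eef_rot: [0.915, 0.374, 0.139, -0.057]
contact_force: [-1.6, -0.3, 0.2]
opening: 1.0
finger_force: 0.0
```

```bash
python3 log.py
cat > fit2.py <<'E'
from h import *
import json
D=[json.loads(l) for l in open('log.jsonl')]
D+=[([1.2338223899897909, 0.6898952931437828, -0.19453614778344888, 1.5662249224598552, 0.15729176304743678, 0.9025224047019001, -0.21511740359422724],[0.22623028220634678, -0.5820280502426568, 0.24899766881491311],0)]
e=lambda a,v:R.from_euler(a,v)
A=[];B=[]
for q,p,_ in D:
  Ra=e('z',-q[0]); Rb=Ra*e('y',q[1]);R1=Rb*e('z',-q[2]); Rc=R1*e('y',q[3]);R2=Rc*e('z',-q[4]); R3=R2*e('y',q[5])
  m=lambda r:r.as_matrix()
  A.append(np.c_[[0,0,1],m(R1)[:,2],m(R2)[:,2],m(R3)[:,2],m(Ra)[:,1],m(R1)[:,1],m(R1)[:,0],m(R2)[:,1]]);B.append(p)
A=np.vstack(A);B=np.hstack(B)
for cols in ([0,1,2,3],[0,1,2,3,4],[0,1,2,3,4,5],range(8)):
  x,r,_,_=np.linalg.lstsq(A[:,list(cols)],B,rcond=1e-6); print(x.round(4),abs(A[:,list(cols)]@x-B).max().round(4))
E
python3 fit2.py
```

```text
2.1 [-0.2503  0.493  -0.2967  2.0269  0.1591  0.3527 -1.43  ] [0.5035 0.2247 0.2648] 
 [[ 0.6821  0.7     0.2115]
 [ 0.6681 -0.7142  0.209 ]
 [ 0.2973 -0.0012 -0.9548]] [-1.6193 -0.2642  0.1581] 0.9996470612136422 0.0
[0.0746 0.7336 0.2107 0.2956] 0.035
[ 0.3464  0.5711  0.3463  0.3231 -0.0459] 0.002
[ 0.347   0.5634  0.3449  0.315  -0.0186 -0.0274] 0.0
[ 3.469e-01  5.634e-01  3.448e-01  3.151e-01 -1.880e-02 -2.690e-02
  0.000e+00 -4.000e-04] 0.0
```

```bash
cat > arm.py <<'E'
from h import *
from scipy.optimize import least_squares
lo=np.array([-3.01,-.46,-1.47,.13,-1,.04,-2.66]);hi=np.array([3.01,2.08,1.51,2.56,4.14,2.09,2.66])
e=lambda a,v:R.from_euler(a,v)
P=[.347,.5634,.3449,.315,-.0186,-.0274]
def fk(q,full=False):
  Ra=e('z',-q[0]);R1=Ra*e('y',q[1])*e('z',-q[2]);R2=R1*e('y',q[3])*e('z',-q[4]);R3=R2*e('y',q[5])
  el=np.array([0,0,P[0]])+Ra.apply([0,P[4],0])+R1.apply([0,P[5],P[1]]); w=el+R2.apply([0,0,P[2]]); t=w+R3.apply([0,0,P[3]])
  T=R3*e('z',-q[6]+np.pi/2)
  return (t,T,el,w) if full else (t,T)
def err(q,p,Rg):
  t,T=fk(q); return np.r_[t-p,.3*(Rg*T.inv()).as_rotvec()]
def ik(p,Rg,q0,reg=.003):
  q0=np.clip(q0,lo+.02,hi-.02)
  r=least_squares(lambda q:np.r_[err(q,p,Rg),reg*(q-q0)],q0,bounds=(lo+.01,hi-.01))
  return r.x,np.abs(err(r.x,p,Rg)).max()
def pose(zd,xd):
  z=np.array(zd,float)/np.linalg.norm(zd);x=np.array(xd,float);x-=z*(x@z);x/=np.linalg.norm(x)
  return R.from_matrix(np.c_[x,np.cross(z,x),z])
E
python3 - <<'E'
from arm import *
np.set_printoptions(suppress=True,precision=2)
q=get_state()['q']; print(fk(q)[0],get_state()['tool_pos'])
rng=np.random.default_rng(0)
for phi in (44,0,-30,-60,-90,-120):
  f=np.radians(phi); z=[np.cos(f),np.sin(f),0]
  for up in (1,-1):
    best=None
    for zz in (.09,):
     for k in range(12):
      q0=q if k==0 else rng.uniform(lo,hi)
      s,er=ik(np.array([.495,.005,zz])+.008*np.array(z),pose(z,[0,0,up]),q0,1e-4)
      c=np.abs(s-q).max()
      if er<2e-3 and (best is None or c<best[0]): best=(c,s,fk(s,1)[2:])
    print(phi,up,best)
E
```

```text
[0.5  0.22 0.26] [0.5  0.22 0.26]
44 1 (np.float64(2.911538099277491), array([ 1.38,  2.07, -1.28,  2.25,  3.07,  0.17, -2.5 ]), (array([ 0.06, -0.48,  0.05]), array([ 0.27, -0.21,  0.09])))
44 -1 (np.float64(2.9115828445034984), array([ 1.38,  2.07, -1.28,  2.25,  3.07,  0.17,  0.64]), (array([ 0.06, -0.48,  0.05]), array([ 0.27, -0.21,  0.09])))
0 1 None
0 -1 None
-30 1 (np.float64(2.0411776985815395), array([-0.78,  1.68,  0.01,  2.43,  1.73,  1.78,  0.61]), (array([0.43, 0.36, 0.28]), array([0.23, 0.16, 0.09])))
-30 -1 (np.float64(1.5637793556637976), array([-0.75,  1.68, -0.03,  2.43,  1.72,  1.84, -2.51]), (array([0.44, 0.35, 0.29]), array([0.23, 0.16, 0.09])))
-60 1 (np.float64(2.5764745187341056), array([-0.41,  1.52, -0.52,  2.04,  1.43,  2.08,  1.15]), (array([0.53, 0.19, 0.36]), array([0.34, 0.27, 0.09])))
-60 -1 (np.float64(1.1026245571470767), array([-0.99,  1.51,  0.3 ,  2.07,  1.26,  1.13, -1.87]), (array([0.35, 0.44, 0.39]), array([0.34, 0.27, 0.09])))
-90 1 (np.float64(2.8337891598138336), array([-0.33,  1.48, -0.53,  1.63,  1.15,  2.08,  1.4 ]), (array([0.55, 0.14, 0.39]), array([0.49, 0.31, 0.09])))
-90 -1 (np.float64(1.0392510980501752), array([-0.81,  1.45,  0.29,  1.66,  0.77,  1.39, -1.34]), (array([0.42, 0.37, 0.42]), array([0.49, 0.31, 0.09])))
-120 1 (np.float64(3.068487262297177), array([-0.32,  1.48, -0.3 ,  1.24,  0.78,  2.08,  1.64]), (array([0.55, 0.14, 0.39]), array([0.65, 0.27, 0.09])))
-120 -1 (np.float64(1.2768493607322986), array([-0.81,  1.66,  0.84,  1.28,  0.09,  1.63, -0.72]), (array([0.41, 0.38, 0.32]), array([0.65, 0.27, 0.09])))
```

```bash
cat > plan.py <<'E'
from arm import *
np.set_printoptions(suppress=True,precision=3)
u=np.array([.718,.696,0]); a=.15
def grasp(h): 
  z=np.sin(a)*u-np.cos(a)*np.array([0,0,1]); G=np.array([.5347,.2629,.024])-.014*u; return G+.008*z+[0,0,h],pose(z,u)
def rel(p,Rg):
  s=get_state();t=np.array(s['tool_pos']);T=R.from_quat(s['eef_rot'])
  rv=(T.inv()*Rg).as_rotvec(); print('turn(tool)',rv,'shift in start tool cm',T.inv().apply(p-t)*100,'in final tool cm',Rg.inv().apply(p-t)*100)
def up(phi,tilt,xs,c,off):
  # block upright, tool nose-down by tilt; xs=-1: tool x down ; c = block centre
  f=np.radians(phi); hz=np.array([np.cos(f),np.sin(f),0]); k=np.array([0,0,1.])
  z=np.cos(tilt)*hz-np.sin(tilt)*k
  G=c+off*k; return G+.008*z, pose(z,k*xs)
def sim(q,p1,R1,n=30):
  p0,R0=fk(q); rv=(R1*R0.inv()).as_rotvec(); mx=0; qs=[q]
  for i in range(1,n+1):
    t=i/n; pt=p0+(p1-p0)*t; Rt=R.from_rotvec(rv*t)*R0
    for _ in range(6):
      b=err(q,pt,Rt); J=np.array([(err(q+1e-5*np.eye(7)[j],pt,Rt)-b)/1e-5 for j in range(7)]).T
      q=np.clip(q-J.T@np.linalg.solve(J@J.T+1e-5*np.eye(6),b),lo,hi)
    qs.append(q); mx=max(mx,np.abs(err(q,pt,Rt)).max())
  return q,mx,np.array(qs)
E
python3 - <<'E'
from plan import *
rel(*grasp(.1))
q=get_state()['q']
q1,m,_=sim(q,*grasp(0)); print('grasp',q1,m)
q2,m,_=sim(q1,*grasp(.2)); print('lift',q2,m)
for phi in (-45,-60,-75,-90):
  p,Rg=up(phi,.15,-1,np.array([.42,.1,.25]),.014)
  q3,m,qs=sim(q2,p,Rg); print(phi,'mid',q3,m, qs.min(0),qs.max(0),fk(q3,1)[2:])
  p,Rg=up(phi,.15,-1,np.array([.495,.0045,.16]),.014)
  q3,m,_=sim(q3,p,Rg); print('above',q3,m)
  q4,m,_=sim(q3,up(phi,.15,-1,np.array([.495,.0045,.071]),.014)[0],Rg); print('low',q4,m,fk(q4,1)[2:])
E
```

```text
turn(tool) [-0.002 -0.152  0.005] shift in start tool cm [-0.961 -0.537 15.274] in final tool cm [ 1.358 -0.575 15.242]
grasp [-0.469  0.97  -0.067  1.958  0.217  0.072 -1.518] 3.3306690738754696e-16
lift [-0.39   0.63  -0.192  1.865  0.16   0.514 -1.473] 3.3306690738754696e-16
-45 mid [-1.233  1.056  0.201  2.443  1.337  1.154 -1.865] 3.608224830031759e-16 [-1.233  0.626 -0.192  1.836  0.16   0.514 -1.865] [-0.39   1.056  0.201  2.443  1.337  1.154 -1.473] (array([0.204, 0.445, 0.629]), array([0.205, 0.315, 0.31 ]))
above [-0.942  1.317  0.239  2.443  1.717  1.205 -2.205] 3.191891195797325e-16
low [-0.935  1.499  0.201  2.328  1.691  1.214 -2.273] 2.7755575615628914e-16 (array([0.37 , 0.425, 0.393]), array([0.28 , 0.219, 0.131]))
-60 mid [-1.118  1.006  0.135  2.22   1.056  1.282 -1.585] 3.3306690738754696e-16 [-1.118  0.629 -0.192  1.791  0.16   0.514 -1.585] [-0.39   1.006  0.135  2.22   1.056  1.282 -1.448] (array([0.248, 0.406, 0.651]), array([0.268, 0.363, 0.31 ]))
above [-0.9    1.225  0.209  2.221  1.366  1.156 -1.817] 3.3306690738754696e-16
low [-0.891  1.404  0.182  2.125  
[... 329 characters left out ...]
1, 0.393, 0.31 ]))
above [-0.807  1.189  0.157  2.001  1.081  1.272 -1.541] 3.3306690738754696e-16
low [-0.8    1.358  0.141  1.916  1.083  1.237 -1.621] 3.135512682828079e-16 (array([0.416, 0.363, 0.47 ]), array([0.416, 0.298, 0.131]))
-90 mid [-0.876  1.026  0.055  1.827  0.704  1.609 -1.347] 2.7755575615628914e-16 [-0.876  0.63  -0.192  1.648  0.16   0.514 -1.473] [-0.39   1.026  0.055  1.865  0.704  1.609 -1.344] (array([0.343, 0.34 , 0.64 ]), array([0.42 , 0.404, 0.31 ]))
above [-0.7    1.192  0.112  1.788  0.876  1.442 -1.376] 3.0531133177191805e-16
low [-0.695  1.35   0.101  1.708  0.873  1.398 -1.441] 2.7798943702528334e-16 (array([0.451, 0.316, 0.473]), array([0.495, 0.308, 0.131]))
```

```bash
sed -i 's/a=.15/a=.08/' plan.py; python3 -c "
from plan import *
rel(*grasp(.1)); q1,m,_=sim(get_state()['q'],*grasp(0)); print(q1,m)"
```

```text
turn(tool) [-0.002 -0.222  0.005] shift in start tool cm [-1.016 -0.537 15.264] in final tool cm [ 2.365 -0.575 15.112]
[-0.473  0.975 -0.077  1.897  0.221  0.199 -1.53 ] 4.718447854656915e-16
```

>>> send_rows --motion '[{"x":0,"y":0,"z":0,"rx":0,"ry":-0.11,"rz":0,"jaw":8.8},{"x":0,"y":0,"z":0,"rx":0,"ry":-0.11,"rz":0.005,"jaw":8.8},{"x":0.8,"y":-0.2,"z":5,"rx":0,"ry":0,"rz":0,"jaw":8.8},{"x":0.8,"y":-0.2,"z":4.9,"rx":0,"ry":0,"rz":0,"jaw":8.8},{"x":0.8,"y":-0.2,"z":4.9,"rx":0,"ry":0,"rz":0,"jaw":8.8}]'

```text
clock: 2.6
tool_pos: [0.5265, 0.2496, 0.1181]
eef_rot: [0.927, 0.373, 0.036, -0.014]
contact_force: [0.0, 0.6, 0.1]
opening: 0.999
finger_force: 0.0
```

>>> send_rows --motion '[{"x":0,"y":0,"z":0,"rx":0,"ry":0,"rz":0,"jaw":8.8},{"x":0,"y":0,"z":0,"rx":0,"ry":0,"rz":0,"jaw":8.8},{"x":0,"y":0,"z":0,"rx":0,"ry":0,"rz":0,"jaw":8.8},{"x":0,"y":0,"z":0,"rx":0,"ry":0,"rz":0,"jaw":8.8},{"x":0,"y":0,"z":0,"rx":0,"ry":0,"rz":0,"jaw":8.8}]'

```text
clock: 3.1
tool_pos: [0.5271, 0.2508, 0.1223]
eef_rot: [0.927, 0.373, 0.039, -0.015]
contact_force: [0.4, 0.3, 0.1]
opening: 1.003
finger_force: 0.0
```

```bash
python3 log.py; python3 -c "
from plan import *
rel(*grasp(.1)); rel(*grasp(0))
s=snapshot('wrist'); save(s,'w1.png')
c=np.array([.5347,.2629]);v=np.array([-.696,.718])
cs=[np.r_[c+i*.036*u[:2]+j*.02*v,.04] for i,j in((1,1),(1,-1),(-1,-1),(-1,1))]
print(w2px(s,cs))"
```

```text
3.1 [-0.4168  0.7913 -0.1616  1.8751  0.2419  0.4104 -1.5504] [0.5271 0.2508 0.1223] 
 [[ 0.7187  0.6926  0.0609]
 [ 0.6903 -0.7213  0.0573]
 [ 0.0837  0.0008 -0.9965]] [0.4286 0.2911 0.1394] 1.0030724041684167 0.0
turn(tool) [ 0.001 -0.004 -0.005] shift in start tool cm [-0.003 -0.336  0.631] in final tool cm [ 0.001 -0.336  0.631]
turn(tool) [ 0.001 -0.004 -0.005] shift in start tool cm [-0.839 -0.345 10.596] in final tool cm [-0.798 -0.336 10.599]
[[265.328 181.128]
 [341.683 180.832]
 [340.083 310.504]
 [268.702 310.719]]
```

View pics/w1.png

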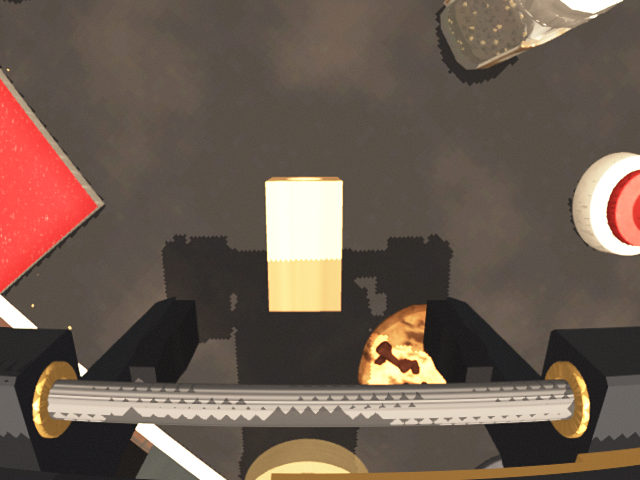

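The wrist view confirms the foot: its top corners at (265,181), (342,181), (341,311), (269,311) match the prediction to about 1 px. I'll descend and grip.

>>> send_rows --motion '[{"x":-0.2,"y":-0.1,"z":3,"rx":0,"ry":0,"rz":0,"jaw":8.8},{"x":-0.2,"y":-0.1,"z":3,"rx":0,"ry":0,"rz":0,"jaw":8.8},{"x":-0.2,"y":-0.1,"z":2.5,"rx":0,"ry":0,"rz":0,"jaw":8.8},{"x":-0.2,"y":0,"z":1.9,"rx":0,"ry":0,"rz":0,"jaw":8.8},{"x":0,"y":0,"z":0,"rx":0,"ry":0,"rz":0,"jaw":8.8}]'

```text
clock: 3.65
tool_pos: [0.5228, 0.2527, 0.014]
eef_rot: [0.927, 0.373, 0.035, -0.015]
contact_force: [0.1, 0.3, 0.1]
opening: 1.001
finger_force: 0.0
```

>>> send_rows --motion '[{"x":0,"y":0,"z":0,"rx":0,"ry":0,"rz":0,"jaw":6},{"x":0,"y":0,"z":0,"rx":0,"ry":0,"rz":0,"jaw":3},{"x":0,"y":0,"z":0,"rx":0,"ry":0,"rz":0,"jaw":3},{"x":0,"y":0,"z":0,"rx":0,"ry":0,"rz":0,"jaw":3},{"x":0,"y":0,"z":0,"rx":0,"ry":0,"rz":0,"jaw":3}]' --grip_force 30

```text
clock: 4.15
tool_pos: [0.5244, 0.2534, 0.016]
eef_rot: [0.927, 0.373, 0.037, -0.015]
contact_force: [0.7, 0.1, -0.5]
opening: 0.568
finger_force: 0.0
```

```bash
python3 log.py; python3 -c "
from plan import *
rel(*grasp(0))"
```

```text
4.15 [-0.4658  0.9742 -0.0896  1.8995  0.2747  0.1986 -1.5858] [0.5244 0.2534 0.016 ] 
 [[ 0.7185  0.6931  0.058 ]
 [ 0.6908 -0.7209  0.0563]
 [ 0.0808 -0.0004 -0.9967]] [ 0.7014  0.1313 -0.4974] 0.5676047102316917 0.0
turn(tool) [-0.    -0.001 -0.004] shift in start tool cm [0.063 0.038 0.002] in final tool cm [0.063 0.038 0.002]
```

Closing is slow; I'll keep closing.

>>> send_rows --motion '[{"x":0,"y":0,"z":0,"rx":0,"ry":0,"rz":0,"jaw":3},{"x":0,"y":0,"z":0,"rx":0,"ry":0,"rz":0,"jaw":3},{"x":0,"y":0,"z":0,"rx":0,"ry":0,"rz":0,"jaw":3},{"x":0,"y":0,"z":0,"rx":0,"ry":0,"rz":0,"jaw":3},{"x":0,"y":0,"z":0,"rx":0,"ry":0,"rz":0,"jaw":3}]'

```text
clock: 4.65
tool_pos: [0.5242, 0.2533, 0.0156]
eef_rot: [0.927, 0.373, 0.037, -0.015]
contact_force: [-0.4, 0.5, 4.7]
opening: 0.454
finger_force: 30.0
```

>>> send_rows --motion '[{"x":0,"y":0,"z":-1,"rx":0,"ry":0,"rz":0,"jaw":3},{"x":0,"y":0,"z":-3,"rx":0,"ry":0,"rz":0,"jaw":3},{"x":0,"y":0,"z":-5,"rx":0,"ry":0,"rz":0,"jaw":3},{"x":0,"y":0,"z":-5,"rx":0,"ry":0,"rz":0,"jaw":3},{"x":0,"y":0,"z":-5,"rx":0,"ry":0,"rz":0,"jaw":3}]'

```text
clock: 5.15
tool_pos: [0.5124, 0.2422, 0.2068]
eef_rot: [0.927, 0.373, 0.037, -0.015]
contact_force: [1.4, -0.0, -1.5]
opening: 0.451
finger_force: 30.0
```

```bash
python3 log.py
python3 - <<'E'
from plan import *
q=get_state()['q']
p,Rg=up(-75,a,-1,np.array([.40,.12,.28]),.014); rel(p,Rg)
q3,m,qs=sim(q,p,Rg); print(q3,m,abs(np.diff(qs,axis=0)).max(0),fk(q3,1)[2:])
E
```

```text
5.15 [-0.3774  0.6459 -0.2197  1.8587  0.2085  0.5811 -1.5241] [0.5124 0.2422 0.2068] 
 [[ 0.7184  0.6933  0.0564]
 [ 0.6911 -0.7207  0.0553]
 [ 0.079  -0.0007 -0.9969]] [ 1.4431 -0.0202 -1.5309] 0.45133137502799714 30.00001972541213
turn(tool) [-0.762 -1.406 -0.893] shift in start tool cm [-16.221   1.702  -9.968] in final tool cm [ -9.401 -14.021   8.966]
[-1.005  0.984  0.007  2.001  0.827  1.592 -1.451] 3.885780586188048e-16 [0.03  0.019 0.02  0.031 0.023 0.061 0.007] (array([0.29 , 0.371, 0.659]), array([0.321, 0.416, 0.319]))
```

>>> send_rows --motion '[{"x":-3.2,"y":0.3,"z":-2,"rx":0,"ry":0,"rz":0,"jaw":3},{"x":-3.2,"y":0.3,"z":-2,"rx":0,"ry":0,"rz":0,"jaw":3},{"x":-3.2,"y":0.3,"z":-2,"rx":0,"ry":0,"rz":0,"jaw":3},{"x":-3.2,"y":0.3,"z":-2,"rx":0,"ry":0,"rz":0,"jaw":3},{"x":-3.2,"y":0.3,"z":-2,"rx":0,"ry":0,"rz":0,"jaw":3}]'

```text
clock: 5.65
tool_pos: [0.4014, 0.1145, 0.2925]
eef_rot: [0.927, 0.373, 0.037, -0.015]
contact_force: [-0.2, -0.8, -0.2]
opening: 0.452
finger_force: 30.0
```

>>> send_rows --motion '[{"x":0,"y":0,"z":0,"rx":-0.055,"ry":-0.1,"rz":-0.064,"jaw":3},{"x":0,"y":0,"z":0,"rx":-0.055,"ry":-0.1,"rz":-0.064,"jaw":3},{"x":0,"y":0,"z":0,"rx":-0.055,"ry":-0.1,"rz":-0.064,"jaw":3},{"x":0,"y":0,"z":0,"rx":-0.055,"ry":-0.1,"rz":-0.064,"jaw":3},{"x":0,"y":0,"z":0,"rx":-0.055,"ry":-0.1,"rz":-0.064,"jaw":3}]'

```text
clock: 6.15
tool_pos: [0.4032, 0.1159, 0.2925]
eef_rot: [0.829, 0.499, -0.14, 0.21]
contact_force: [-0.1, 0.1, -1.7]
opening: 0.449
finger_force: 30.0
```

>>> send_rows --motion '[{"x":0,"y":0,"z":0,"rx":-0.055,"ry":-0.1,"rz":-0.064,"jaw":3},{"x":0,"y":0,"z":0,"rx":-0.055,"ry":-0.1,"rz":-0.064,"jaw":3},{"x":0,"y":0,"z":0,"rx":-0.055,"ry":-0.1,"rz":-0.064,"jaw":3},{"x":0,"y":0,"z":0,"rx":-0.055,"ry":-0.1,"rz":-0.064,"jaw":3},{"x":0,"y":0,"z":0,"rx":-0.055,"ry":-0.1,"rz":-0.064,"jaw":3}]'

```text
clock: 6.65
tool_pos: [0.4031, 0.1165, 0.2919]
eef_rot: [0.644, 0.57, -0.302, 0.411]
contact_force: [-0.8, -0.2, -2.0]
opening: 0.451
finger_force: 30.0
```

```bash
python3 log.py
python3 - <<'E'
from plan import *
rel(*up(-75,a,-1,np.array([.40,.12,.28]),.014))
E
```

```text
6.65 [-0.8023  0.7671 -0.1427  1.9156  0.7063  1.4822 -1.5366] [0.4031 0.1165 0.2919] 
 [[ 0.1671  0.9827  0.0797]
 [ 0.4864 -0.0119 -0.8737]
 [-0.8576  0.1847 -0.48  ]] [-0.8471 -0.2095 -2.0449] 0.4514954130542043 29.99887030106038
turn(tool) [-0.209 -0.401 -0.258] shift in start tool cm [-0.35  -0.071  0.284] in final tool cm [-0.18  -0.21   0.363]
```

>>> send_rows --motion '[{"x":0,"y":0,"z":0,"rx":-0.055,"ry":-0.1,"rz":-0.064,"jaw":3},{"x":0,"y":0,"z":0,"rx":-0.055,"ry":-0.1,"rz":-0.064,"jaw":3},{"x":0,"y":0,"z":0,"rx":-0.055,"ry":-0.1,"rz":-0.064,"jaw":3},{"x":0,"y":0,"z":0,"rx":-0.03,"ry":-0.06,"rz":-0.04,"jaw":3},{"x":0,"y":0,"z":0,"rx":0,"ry":0,"rz":0,"jaw":3}]'

```text
clock: 7.15
tool_pos: [0.4023, 0.1165, 0.2903]
eef_rot: [0.467, 0.585, -0.401, 0.528]
contact_force: [0.1, 0.3, -0.9]
opening: 0.453
finger_force: 30.0
```

```bash
python3 log.py
python3 - <<'E'
from plan import *
# block up direction = -tool x tilted by a: block axis in tool frame at grasp
rel(*up(-75,a,-1,np.array([.495,.0045,.16]),.014))
import pickle
d={}
S=[]
for n in('scene','top'):
  s=snapshot(n); d[n]=s
  st=get_state(); T=R.from_quat(st['eef_rot']); c=w2px(s,[st['tool_pos']])[0].astype(int); print(n,c, s['img'].shape)
  x0=min(max(c[0]-60,0),520);y0=min(max(c[1]-60,0),360); S.append(cv2.resize(s['img'][y0:y0+120,x0:x0+120],(400,400),interpolation=3))
pickle.dump(d,open('s1.pkl','wb')); cv2.imwrite('pics/c2.png',np.hstack(S)[:,:,::-1])
E
```

```text
7.15 [-0.9304  0.9656 -0.1118  1.9803  0.8311  1.6514 -1.5102] [0.4023 0.1165 0.2903] 
 [[-0.0069  0.9701  0.2427]
 [ 0.1229  0.2417 -0.9625]
 [-0.9924  0.0232 -0.1209]] [ 0.1038  0.3002 -0.9459] 0.45258502251275057 29.99977507162839
turn(tool) [-0.015 -0.041 -0.025] shift in start tool cm [10.071  6.032 15.233] in final tool cm [10.539  6.059 14.902]
scene [424 179] (480, 640, 3)
top [348 319] (480, 640, 3)
```

View pics/c2.png

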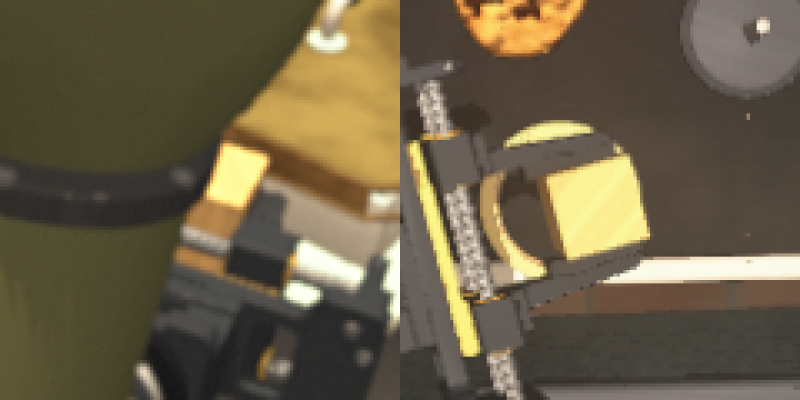

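The right-hand crop (top camera) shows the foot upright in the jaws. Its upper end face at about (600,205) is flat with no hole, so I expect the hole at the bottom. I'll test it on the peg as asked.

>>> send_rows --motion '[{"x":0,"y":0,"z":0,"rx":-0.015,"ry":-0.041,"rz":-0.025,"jaw":3},{"x":0,"y":1.5,"z":3.7,"rx":0,"ry":0,"rz":0,"jaw":3},{"x":0,"y":1.5,"z":3.7,"rx":0,"ry":0,"rz":0,"jaw":3},{"x":0,"y":1.5,"z":3.7,"rx":0,"ry":0,"rz":0,"jaw":3},{"x":0,"y":1.5,"z":3.8,"rx":0,"ry":0,"rz":0,"jaw":3}]'

```text
clock: 7.75
tool_pos: [0.5001, -0.0137, 0.2801]
eef_rot: [0.449, 0.582, -0.412, 0.538]
contact_force: [0.3, 0.9, -0.5]
opening: 0.451
finger_force: 30.0
```

>>> send_rows --motion '[{"x":2.5,"y":0,"z":0,"rx":0,"ry":0,"rz":0,"jaw":3},{"x":2.5,"y":0,"z":0,"rx":0,"ry":0,"rz":0,"jaw":3},{"x":2.5,"y":0,"z":0,"rx":0,"ry":0,"rz":0,"jaw":3},{"x":2.5,"y":0,"z":0,"rx":0,"ry":0,"rz":0,"jaw":3},{"x":0,"y":0,"z":0,"rx":0,"ry":0,"rz":0,"jaw":3}]'

```text
clock: 8.25
tool_pos: [0.4972, -0.0043, 0.1779]
eef_rot: [0.449, 0.583, -0.413, 0.537]
contact_force: [-0.1, -0.4, -0.8]
opening: 0.454
finger_force: 30.0
```

```bash
python3 log.py
cat > chk.py <<'E'
from plan import *
import sys
def corners(off=.014):
  st=get_state(); T=R.from_quat(st['eef_rot']); G=st['tool_pos']-.008*T.apply([0,0,1])
  # block axis in tool frame (tilt a about y at grasp): u = x*cos a + z*sin a ; v = z*cos a - x*sin a
  ax=T.apply([np.cos(a),0,np.sin(a)]); n=T.apply([-np.sin(a),0,np.cos(a)]); y=T.apply([0,1,0])
  C=G+off*ax+.004*n
  return C,ax,n,y
if __name__=='__main__':
  C,ax,n,y=corners(); print('centre',C,'axis',ax)
  rel(*up(-75,a,-1,np.array([.495,.0045,.16]),.014))
  s=snapshot('top'); s2=snapshot('scene')
  for k,t in(('top',s),('scene',s2)):
    up4=[C-ax*.036+i*.02*n+j*.02*y for i,j in((1,1),(1,-1),(-1,-1),(-1,1))]
    pr=w2px(t,up4); print(k,pr.round(1).tolist(),'tip',w2px(t,[[.495,.0045,.075]]))
    c=pr.mean(0).astype(int); t['c']=(c[0]-40,c[1]-40)
  S=[cv2.resize(t['img'][t['c'][1]:t['c'][1]+80,t['c'][0]:t['c'][0]+80],(400,400),interpolation=3) for t in(s,s2)]
  print(s['c'],s2['c']); cv2.imwrite('pics/'+sys.argv[1],np.hstack(S)[:,:,::-1])
E
python3 chk.py c3.png
```

```text
8.25 [-0.6973  1.2044 -0.0242  1.9807  1.1277  1.4905 -1.6211] [ 0.4972 -0.0043  0.1779] 
 [[-0.0198  0.9666  0.2557]
 [ 0.0795  0.2564 -0.9633]
 [-0.9966  0.0012 -0.082 ]] [-0.1337 -0.3522 -0.7779] 0.4535298919193516 30.000315019860864
centre [ 0.496 -0.     0.165] axis [ 0.001  0.002 -1.   ]
turn(tool) [-0.002 -0.002 -0.001] shift in start tool cm [ 0.461  0.015 -0.069] in final tool cm [ 0.461  0.016 -0.07 ]
top [[417.2, 248.3], [423.6, 270.1], [402.1, 276.4], [395.7, 254.5]] tip [[396.424 266.363]]
scene [[400.3, 159.9], [421.6, 165.8], [414.6, 178.1], [392.8, 171.9]] tip [[398.823 223.164]]
(np.int64(369), np.int64(222)) (np.int64(367), np.int64(128))
```

View pics/c3.png

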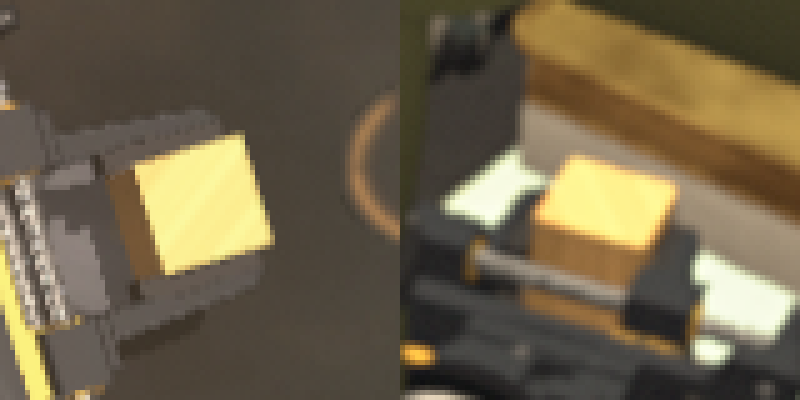

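>>> send_rows --motion '[{"x":0,"y":0,"z":-0.46,"rx":0,"ry":0,"rz":0,"jaw":3},{"x":1.6,"y":0,"z":0.13,"rx":0,"ry":0,"rz":0,"jaw":3},{"x":1.6,"y":0,"z":0.13,"rx":0,"ry":0,"rz":0,"jaw":3},{"x":1.6,"y":0,"z":0.13,"rx":0,"ry":0,"rz":0,"jaw":3},{"x":0,"y":0,"z":0,"rx":0,"ry":0,"rz":0,"jaw":3}]'

```text
clock: 8.85
tool_pos: [0.4963, 0.0004, 0.1321]
eef_rot: [0.449, 0.582, -0.412, 0.538]
contact_force: [0.1, -0.3, 0.3]
opening: 0.453
finger_force: 30.0
```

>>> send_rows --motion '[{"x":0.3,"y":0,"z":0.02,"rx":0,"ry":0,"rz":0,"jaw":3},{"x":0.3,"y":0,"z":0.03,"rx":0,"ry":0,"rz":0,"jaw":3},{"x":0.3,"y":0,"z":0.02,"rx":0,"ry":0,"rz":0,"jaw":3},{"x":0.3,"y":0,"z":0.03,"rx":0,"ry":0,"rz":0,"jaw":3},{"x":0,"y":0,"z":0,"rx":0,"ry":0,"rz":0,"jaw":3}]'

```text
clock: 9.35
tool_pos: [0.4963, -0.0, 0.1201]
eef_rot: [0.449, 0.582, -0.412, 0.538]
contact_force: [-0.9, -0.2, -1.1]
opening: 0.451
finger_force: 30.0
```

```bash
python3 log.py; python3 -c "
from chk import *
print(corners())"
```

```text
9.35 [-0.7026  1.3147 -0.0272  1.9201  1.1281  1.4732 -1.67  ] [ 0.4963 -0.      0.1201] 
 [[-0.0174  0.9666  0.2557]
 [ 0.0792  0.2563 -0.9634]
 [-0.9967  0.0035 -0.081 ]] [-0.8788 -0.2449 -1.0902] 0.45052221653544205 30.000005685724318
(array([0.495, 0.004, 0.107]), array([ 0.003,  0.002, -1.   ]), array([ 0.256, -0.967, -0.001]), array([0.967, 0.256, 0.003]))
```

No force yet with the bottom end about 4 mm below the tip, so I'll keep going down.

>>> send_rows --motion '[{"x":0.4,"y":0,"z":0.03,"rx":0,"ry":0,"rz":0,"jaw":3},{"x":0.4,"y":0,"z":0.03,"rx":0,"ry":0,"rz":0,"jaw":3},{"x":0.4,"y":0,"z":0.03,"rx":0,"ry":0,"rz":0,"jaw":3},{"x":0.4,"y":0,"z":0.04,"rx":0,"ry":0,"rz":0,"jaw":3},{"x":0,"y":0,"z":0,"rx":0,"ry":0,"rz":0,"jaw":3}]'

```text
clock: 9.85
tool_pos: [0.4963, -0.0001, 0.1036]
eef_rot: [0.449, 0.582, -0.413, 0.538]
contact_force: [0.7, 0.6, -1.2]
opening: 0.456
finger_force: 30.0
```

>>> send_rows --motion '[{"x":0.4,"y":0,"z":0.03,"rx":0,"ry":0,"rz":0,"jaw":3},{"x":0.4,"y":0,"z":0.03,"rx":0,"ry":0,"rz":0,"jaw":3},{"x":0.4,"y":0,"z":0.03,"rx":0,"ry":0,"rz":0,"jaw":3},{"x":0.4,"y":0,"z":0.04,"rx":0,"ry":0,"rz":0,"jaw":3},{"x":0,"y":0,"z":0,"rx":0,"ry":0,"rz":0,"jaw":3}]'

```text
clock: 10.35
tool_pos: [0.4963, -0.0, 0.0876]
eef_rot: [0.449, 0.582, -0.412, 0.538]
contact_force: [0.4, 0.4, -0.9]
opening: 0.452
finger_force: 30.0
```

```bash
python3 log.py; python3 -c "
from chk import *
print(corners())"
```

```text
10.35 [-0.7021  1.3754 -0.0275  1.8815  1.1321  1.4646 -1.69  ] [ 0.4963 -0.      0.0876] 
 [[-0.0178  0.9666  0.2557]
 [ 0.079   0.2563 -0.9634]
 [-0.9967  0.003  -0.081 ]] [ 0.3638  0.3513 -0.872 ] 0.45227711567800166 29.999975329265
(array([0.495, 0.004, 0.074]), array([ 0.003,  0.002, -1.   ]), array([ 0.256, -0.967, -0.001]), array([0.967, 0.256, 0.003]))
```

>>> send_rows --motion '[{"x":0.1,"y":0,"z":0.01,"rx":0,"ry":0,"rz":0,"jaw":3},{"x":0.1,"y":0,"z":0.01,"rx":0,"ry":0,"rz":0,"jaw":3},{"x":0.1,"y":0,"z":0.01,"rx":0,"ry":0,"rz":0,"jaw":3},{"x":0.05,"y":0,"z":0,"rx":0,"ry":0,"rz":0,"jaw":3},{"x":0,"y":0,"z":0,"rx":0,"ry":0,"rz":0,"jaw":3}]'

```text
clock: 10.85
tool_pos: [0.4965, -0.0001, 0.0854]
eef_rot: [0.449, 0.581, -0.413, 0.539]
contact_force: [-0.0, 1.2, 2.4]
opening: 0.45
finger_force: 30.0
```

>>> send_rows --motion '[{"x":0.05,"y":0,"z":0,"rx":0,"ry":0,"rz":0,"jaw":3},{"x":0.05,"y":0,"z":0,"rx":0,"ry":0,"rz":0,"jaw":3},{"x":0.05,"y":0,"z":0,"rx":0,"ry":0,"rz":0,"jaw":3},{"x":0,"y":0,"z":0,"rx":0,"ry":0,"rz":0,"jaw":3},{"x":0,"y":0,"z":0,"rx":0,"ry":0,"rz":0,"jaw":3}]'

```text
clock: 11.35
tool_pos: [0.4965, -0.0001, 0.0853]
eef_rot: [0.448, 0.581, -0.413, 0.54]
contact_force: [-0.7, 3.2, 6.7]
opening: 0.452
finger_force: 30.0
```

The foot slipped down 40 mm and stopped (6.7 N, TCP steady at 0.0853 m), so the hole is at the bottom. I'll lift off straight up and turn it over.

>>> send_rows --motion '[{"x":-0.6,"y":0,"z":-0.03,"rx":0,"ry":0,"rz":0,"jaw":3},{"x":-1,"y":0,"z":-0.08,"rx":0,"ry":0,"rz":0,"jaw":3},{"x":-1.2,"y":0,"z":-0.1,"rx":0,"ry":0,"rz":0,"jaw":3},{"x":-1.5,"y":0,"z":-0.12,"rx":0,"ry":0,"rz":0,"jaw":3},{"x":-1.5,"y":0,"z":-0.12,"rx":0,"ry":0,"rz":0,"jaw":3}]'

```text
clock: 11.85
tool_pos: [0.4963, -0.0002, 0.1428]
eef_rot: [0.449, 0.582, -0.412, 0.538]
contact_force: [-0.4, -0.1, -0.7]
opening: 0.454
finger_force: 30.0
```

>>> send_rows --motion '[{"x":-3,"y":0,"z":-0.24,"rx":0,"ry":0,"rz":0,"jaw":3},{"x":-3,"y":0,"z":-0.24,"rx":0,"ry":0,"rz":0,"jaw":3},{"x":-3,"y":0,"z":-0.24,"rx":0,"ry":0,"rz":0,"jaw":3},{"x":-3,"y":0,"z":-0.24,"rx":0,"ry":0,"rz":0,"jaw":3},{"x":-3,"y":0,"z":-0.24,"rx":0,"ry":0,"rz":0,"jaw":3}]'

```text
clock: 12.35
tool_pos: [0.4954, -0.0009, 0.2941]
eef_rot: [0.449, 0.582, -0.412, 0.538]
contact_force: [1.2, -0.7, -0.1]
opening: 0.452
finger_force: 30.0
```

```bash
python3 log.py
python3 - <<'E'
from plan import *
q=get_state()['q'];p,T=fk(q)
for sgn in (1,-1):
  Rm=T*R.from_rotvec([0,0,sgn*1.57]); 
  q1,m1,_=sim(q,p,Rm); Rf=T*R.from_rotvec([0,0,sgn*3.14159]); q2,m2,_=sim(q1,p,Rf); print(sgn,m1,q1,m2,q2)
  # upright: block axis up; tool nose up by a
  f=np.radians(-75);h=np.array([np.cos(f),np.sin(f),0]);z=np.cos(a)*h+np.sin(a)*np.array([0,0,1])
  print(sim(q2,p,pose(z,[0,0,1]))[:2]); rel(p,pose(z,[0,0,1]))
E
```

```text
12.35 [-0.7081  0.9774 -0.0191  2.0351  1.1072  1.5613 -1.466 ] [ 0.4954 -0.0009  0.2941] 
 [[-0.017   0.9667  0.2554]
 [ 0.0794  0.256  -0.9634]
 [-0.9967  0.0039 -0.0811]] [ 1.1933 -0.6799 -0.0523] 0.45214679715220835 30.00055362470448
1 0.02131262958081507 [-1.13   1.16   0.748  2.057  0.878  0.953 -2.66 ] 0.06163510417458484 [-1.309  1.765  1.51   2.075 -0.523  0.611 -2.66 ]
(array([-1.316,  1.929,  1.51 ,  2.071, -0.523,  0.634, -2.66 ]), np.float64(0.08416536376345787))
turn(tool) [-0.253  0.005  3.128] shift in start tool cm [ 0.003 -0.021  0.02 ] in final tool cm [-0.006  0.021  0.019]
-1 3.3306690738754696e-16 [-0.575  0.983 -0.239  2.028  1.136  1.73   0.041] 3.3306690738754696e-16 [-0.449  1.011 -0.451  2.021  1.157  1.898  1.552]
(array([-0.493,  1.099, -0.375,  2.01 ,  1.154,  1.98 ,  1.492]), np.float64(2.220446049250313e-16))
turn(tool) [-0.253  0.005  3.128] shift in start tool cm [ 0.003 -0.021  0.02 ] in final tool cm [-0.006  0.021  0.019]
```

>>> send_rows --motion '[{"x":0,"y":0,"z":0,"rx":0,"ry":0,"rz":-0.08,"jaw":3},{"x":0,"y":0,"z":0,"rx":0,"ry":0,"rz":-0.14,"jaw":3},{"x":0,"y":0,"z":0,"rx":0,"ry":0,"rz":-0.14,"jaw":3},{"x":0,"y":0,"z":0,"rx":0,"ry":0,"rz":-0.14,"jaw":3},{"x":0,"y":0,"z":0,"rx":0,"ry":0,"rz":-0.14,"jaw":3}]'

```text
clock: 12.85
tool_pos: [0.4955, -0.0008, 0.2931]
eef_rot: [0.242, 0.694, -0.562, 0.38]
contact_force: [-0.8, -0.4, -0.3]
opening: 0.451
finger_force: 30.0
```

>>> send_rows --motion '[{"x":0,"y":0,"z":0,"rx":0,"ry":0,"rz":-0.14,"jaw":3},{"x":0,"y":0,"z":0,"rx":0,"ry":0,"rz":-0.14,"jaw":3},{"x":0,"y":0,"z":0,"rx":0,"ry":0,"rz":-0.14,"jaw":3},{"x":0,"y":0,"z":0,"rx":0,"ry":0,"rz":-0.14,"jaw":3},{"x":0,"y":0,"z":0,"rx":0,"ry":0,"rz":-0.14,"jaw":3}]'

```text
clock: 13.35
tool_pos: [0.4956, -0.0009, 0.2931]
eef_rot: [-0.011, 0.735, -0.658, 0.164]
contact_force: [-0.6, -0.6, -0.8]
opening: 0.45
finger_force: 30.0
```

>>> send_rows --motion '[{"x":0,"y":0,"z":0,"rx":0,"ry":0,"rz":-0.14,"jaw":3},{"x":0,"y":0,"z":0,"rx":0,"ry":0,"rz":-0.14,"jaw":3},{"x":0,"y":0,"z":0,"rx":0,"ry":0,"rz":-0.14,"jaw":3},{"x":0,"y":0,"z":0,"rx":0,"ry":0,"rz":-0.14,"jaw":3},{"x":0,"y":0,"z":0,"rx":0,"ry":0,"rz":-0.14,"jaw":3}]'

```text
clock: 13.85
tool_pos: [0.4956, -0.0009, 0.2931]
eef_rot: [-0.262, 0.687, -0.674, -0.072]
contact_force: [1.0, 0.3, 0.1]
opening: 0.445
finger_force: 30.0
```

>>> send_rows --motion '[{"x":0,"y":0,"z":0,"rx":0,"ry":0,"rz":-0.14,"jaw":3},{"x":0,"y":0,"z":0,"rx":0,"ry":0,"rz":-0.14,"jaw":3},{"x":0,"y":0,"z":0,"rx":0,"ry":0,"rz":-0.14,"jaw":3},{"x":0,"y":0,"z":0,"rx":0,"ry":0,"rz":-0.14,"jaw":3},{"x":0,"y":0,"z":0,"rx":0,"ry":0,"rz":-0.14,"jaw":3}]'

```text
clock: 14.35
tool_pos: [0.4956, -0.0009, 0.2931]
eef_rot: [0.482, -0.555, 0.609, 0.298]
contact_force: [0.3, -0.2, 0.1]
opening: 0.453
finger_force: 30.0
```

```bash
python3 log.py
python3 - <<'E'
from plan import *
f=np.radians(-75);h=np.array([np.cos(f),np.sin(f),0]);z=np.cos(a)*h+np.sin(a)*np.array([0,0,1])
rel(np.array([.4954,-.0009,.294]),pose(z,[0,0,1]))
E
```

```text
14.35 [-0.4805  1.0043 -0.3978  2.0221  1.1535  1.8556  1.1696] [ 0.4956 -0.0009  0.2931] 
 [[-0.3575 -0.8982  0.2557]
 [-0.1714 -0.2061 -0.9634]
 [ 0.9181 -0.3882 -0.0803]] [ 0.3467 -0.151   0.1033] 0.45271585309198137 29.9974507978186
turn(tool) [ 0.034  0.158 -0.399] shift in start tool cm [ 0.089 -0.012 -0.013] in final tool cm [0.088 0.023 0.001]
```

>>> send_rows --motion '[{"x":0,"y":0,"z":0,"rx":0.01,"ry":0.045,"rz":-0.115,"jaw":3},{"x":0,"y":0,"z":0,"rx":0.01,"ry":0.045,"rz":-0.115,"jaw":3},{"x":0,"y":0,"z":0,"rx":0.01,"ry":0.045,"rz":-0.115,"jaw":3},{"x":0,"y":0,"z":0,"rx":0.004,"ry":0.023,"rz":-0.054,"jaw":3},{"x":0,"y":0,"z":0,"rx":0,"ry":0,"rz":0,"jaw":3}]'

```text
clock: 14.85
tool_pos: [0.4957, -0.0008, 0.2923]
eef_rot: [0.537, -0.414, 0.584, 0.446]
contact_force: [0.5, -0.4, -0.6]
opening: 0.454
finger_force: 30.0
```

>>> send_rows --motion '[{"x":0,"y":0,"z":0,"rx":0,"ry":0,"rz":0,"jaw":3},{"x":0,"y":0,"z":0,"rx":0,"ry":0,"rz":0,"jaw":3},{"x":0,"y":0,"z":0,"rx":0,"ry":0,"rz":0,"jaw":3},{"x":0,"y":0,"z":0,"rx":0,"ry":0,"rz":0,"jaw":3},{"x":0,"y":0,"z":0,"rx":0,"ry":0,"rz":0,"jaw":3}]'

```text
clock: 15.35
tool_pos: [0.4958, -0.0005, 0.292]
eef_rot: [0.537, -0.415, 0.584, 0.446]
contact_force: [-0.7, 0.5, -1.5]
opening: 0.451
finger_force: 30.0
```

```bash
python3 log.py
python3 - <<'E'
from chk import *
f=np.radians(-75);h=np.array([np.cos(f),np.sin(f),0]);z=np.cos(a)*h+np.sin(a)*np.array([0,0,1])
rel(np.array([.4954,-.0009,.294]),pose(z,[0,0,1]))
C,ax,n,y=corners(); print(C,ax)
S=[]
for nm in('top','scene'):
  s=snapshot(nm); c=w2px(s,[C+ax*.036])[0].astype(int); print(nm,w2px(s,[C+ax*.036+i*.02*n+j*.02*y for i,j in((1,1),(1,-1),(-1,-1),(-1,1))]).round(1).tolist(),c)
  x0,y0=max(c[0]-40,0),max(c[1]-40,0); S.append(cv2.resize(s['img'][y0:y0+80,x0:x0+80],(400,400),interpolation=3))
cv2.imwrite('pics/c4.png',np.hstack(S)[:,:,::-1]); save(snapshot('top'),'top2.png')
E
```

```text
15.35 [-0.4926  1.1028 -0.3756  2.0068  1.1537  1.9804  1.4851] [ 0.4958 -0.0005  0.292 ] 
 [[-0.0262 -0.9661  0.257 ]
 [ 0.0752 -0.2583 -0.9631]
 [ 0.9968 -0.0059  0.0794]] [-0.7229  0.458  -1.4989] 0.4505348111160172 30.000112736597657
turn(tool) [ 0.001  0.001 -0.006] shift in start tool cm [0.194 0.051 0.046] in final tool cm [0.193 0.052 0.046]
[0.495 0.003 0.305] [-0.006 -0.002  1.   ]
top [[438.8, 267.4], [431.4, 242.4], [406.8, 249.6], [414.2, 274.7]] [422 258]
scene [[432.8, 95.2], [408.8, 89.6], [400.8, 100.5], [425.4, 106.5]] [416  97]
```

View pics/c4.png

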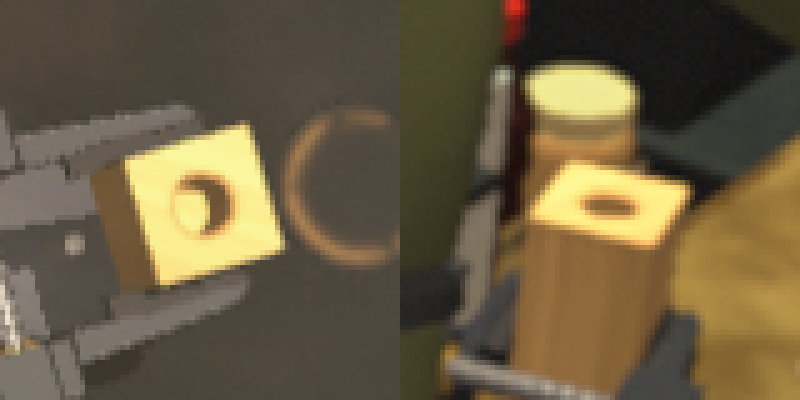

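View pics/top2.png

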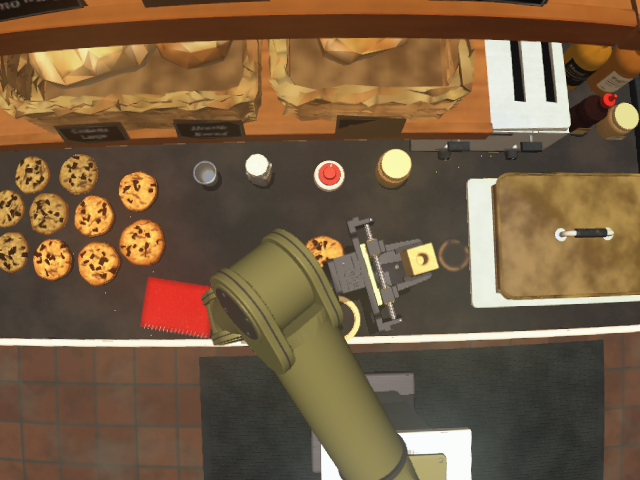

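The crops show the foot upright with its hole up, at (204,205) in the top view and (610,205) in the scene view. The full top view shows the visible bystanders where they were: glass (205,172), shaker (257,168), timer (329,175) and jar (394,167). The foot is held about 0.27 m up at its lower end, well above the peg.

```bash
python3 -c "
from plant import *
print(finish_job())"
```

```text
the job is handed in; nothing more can be done
None
```

The job is handed in: the peg test found the hole at the bottom end (the foot slid down 40 mm and stopped), so I turned it over, and the gripper now holds it upright, hole up, its lower end about 27 cm above the worktop and clear of the peg.

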